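Release the drip tray and push it home

ROBOT

A 7-joint arm with a two-finger parallel gripper is mounted at the origin on the work surface. World frame = base frame: x ahead of the robot, y to its left, z up, the work surface at z = 0. Lengths are in mm, angles in rad, forces in N, time in s.
With the tool pointing down it reaches from about 425 to 950 mm from the base axis. Payload 4.7 kg.
Tool frame: the origin (TCP) lies at the very end of the fingers, on their centre line; the grasp point (between the pads) lies 19 mm behind it; z points along the fingers, y is the direction in which the jaws open and shut (so a half turn about z gives the same grasp; the last joint's range is limited). The gripper opens to 87 mm and grips with 3 to 60 N. Pads are 19 mm wide; open, the fingers measure 117 mm over their backs; the gripper's body (75 mm by 190 mm) begins 51 mm behind the grasp point.
Start: joints at [1.098, 0.469, -0.049, 1.532, 0.024, 1.141, -0.082], TCP at [289.875, -609.608, 222.573] pointing down, gripper open.
Joint ranges: [-2.59, 2.59], [-0.33, 1.99], [-1.39, 1.29], [0.1, 2.45], [-1.04, 4.18], [0.21, 1.99], [-2.66, 2.66]. Speed limits (rad/s): [2.57, 2.57, 3.14, 3.14, 3.14, 3.14, 3.14].

INTERFACE

Orientations are given as a unit quaternion [x, y, z, w].
In Python, from bench import robot, capture, calibration, look_for, landmark_of gives the robot as it stands.
- The arm moves only by the tool step_arm, never from a script. Its argument "steps" is a list of rows, each an object of numbers: "claw": the finger opening in cm, from 0 to 8.7; "x", "y", "z": the shift along the tool's x, y, z in cm; "ax", "ay", "az": the turn, a rotation vector about the tool's x, y, z in degrees. In form: [{"claw": .., "x": .., "y": .., "z": .., "ax": .., "ay": .., "az": ..}, ...]. A call has 1 to 8 rows; each row is the pose to reach, as a shift and turn from the pose commanded when the call began, along the tool's axes at that moment; what a row does not reach only later rows make up. A row lasts 1/10 s, in which the tool goes at most 50 mm and 8.59 degrees, less where a joint would pass 70% of its speed; a pose out of reach is approached as far as the arm can. A call with a gripper value outside its range is refused whole. The fingers move at their own pace and stop on an object; the grip force is fixed at half the most. Time passes only in rows, so rows that repeat a pose let the fingers close. It gives the time, the measured TCP pose, the force and the opening at its end, in the units of the state.
- robot.get_state(): the state, without advancing time (a new reading comes with each control period).
- capture(name): name is "side" or "top" or "wrist"; returns the picture (480x640x3 uint8, red, green, blue); there is no depth.
- calibration(name): a dict with "mtx" (3x3 intrinsics, pixels), "R" (3x3) and "t" (3): a world point X has camera coordinates R X + t. Camera axes: x right, y down, z forward; pixel columns grow to the right and rows downward; lengths in mm; the calibration is good to about 2 mm. The wrist camera is an equidistant fisheye: a pixel r from the principal point sees the ray r / f radians off the axis. A picture is of the moment at which its call begins: read the wrist's pose just before it. calibration takes no time and is no camera call; for the wrist camera it gives the pose at the moment of the call.
- robot.job_done(): hands the job in, once; it reports no verdict.
Trained networks look in the newest picture that a camera, given by its name, has taken for a name from the list of things; names that differ only in an ending like _2 or _b are one class to them, and where a whole thing is asked for, a point or a joint stands for the part that bears it (a point fixed in the world has none). Each returns a list of dicts, best first, with "conf" (0 to 1); they miss things now and then, are a little off and sometimes report something else, mostly with a low value. They report only what shows in the picture. A call takes as long as a camera call. They do not tell look-alikes from the thing itself.
- look_for(thing, camera): "pixel" ([column, row] in pixels, amid what is visible of it).
- landmark_of(thing, camera): "pixel" ([column, row] in pixels: a listed point, or the origin of a listed thing).
The state is a dict: "time": time; "joint_pos": joint angles; "joint_vel": joint speeds; "joint_torque": joint torques, N m; "tcp_pos": TCP position; "ee_rot": TCP orientation; "contact_force": force on the tool from outside, world axes, zero at the start; "wrist_torque": the same for the moment, N m; "width": finger opening in mm.
Only numpy, scipy, OpenCV 4.12 (cv2) and the standard library are available. Lean on these libraries where they do the work, as an engineer would, in place of code of your own. Each camera call takes 0.05 s, during which the arm holds its last target. There are 200 camera calls.

TASK

The drip tray of the chrome dish rack is held pulled out by a catch. Press the sprung paddle beside it down to its stop and keep it there for a moment, so that the catch lets go and the tray rolls in a little, then let the paddle up and gently push the tray's front home past the stiff point of its detent until it clicks and seats against its stop. Keep the porcelain teapot lid lying in the tray, and leave everything else on the sill and the rack as it is.

Things in the scene. Friction and masses are not known exactly. Their poses are not given: they have to be found in the camera images.
- rack: Fixed chrome wire dish rack, 208 deep (x) x 292 wide (y) x 182 mm tall. Origin under its centre on the sill; x points from front to back (the way the tray goes in), y left, z up. Front posts and shelf edge at x = -100 mm; shelf top 150 mm up, guard rail to 182 mm: an upright gripper strikes them before the tray is home, so lean it back 35 to 45 degrees (fingers pointing forward and down).
- tray (a joint): How far out the sliding white drip tray is (m). The catch holds it at 0.100; once released a weak spring draws it to about 0.055. Home lies between 0 and 0.014: a hidden adjustable stop, set anew each time, so it must be felt. Pushing takes 2 N, then 8 to 14 N at the detent's lip (from 15 mm before home; not yet home), then it snaps in the last 8 mm to the rigid stop.
- tray_front (a point): Middle of the outer face of the tray's front panel, 37 mm above the sill; travels with the tray. Plain upright panel, no handle, from 76 mm right to 88 mm left of this point, 12 to 62 mm above the sill, 10 mm thick. At tray = 0 the face is at rack x = -100 mm. The tray behind it is 185 x 144 mm, walls 48 mm high, floor 15 mm above the sill.
- detent (a joint): Spring roller of the tray's detent, hidden inside the rack behind the left of the front panel (m): about 0.004 riding on the tray's side, up to 0.007 on the lip, below 0.001 when the tray is seated.
- paddle (a joint): Hinge of the steel paddle right of the tray (rad): 0 up, 0.20 pressed down to its stop, where it takes about 6 N; it springs back up.
- paddle_pad (a point): Pressing point: middle of the 40 x 34 mm rubber pad on the paddle's free end, 50 mm above the sill when up, 34 mm when down; 165 mm in front of the rack's origin and 115 mm to its right. The paddle is a flat plate 36 mm wide, hinged 80 mm behind this point. Its edge is 25 mm from the tray's side.
- lid: White porcelain teapot lid lying loose in the tray, 72 mm diameter, 34 mm tall with its knob; origin at the centre of its underside.
- mug: Red enamel mug, 80 mm diameter, 80 mm tall, on the rack's shelf; origin at its underside. Leave alone.
- bowl: White bowl, 100 mm diameter, 45 mm tall, on the rack's shelf; origin at its underside. Leave alone.
- opener: Flat steel bottle opener, 126 mm long, on the sill left of the tray; origin at its underside, 65 mm from its bar end. Leave alone.
- cup: White handleless cup, 68 mm diameter, 55 mm tall, on the sill right of the paddle; origin at its underside. Leave alone.
- bottle: Amber bottle, 60 mm diameter, 170 mm tall, on the left of the sill. Leave alone.
- jar: Glass jar with a steel lid, 80 mm diameter, 110 mm tall, on the left of the sill. Leave alone.
- soap_dish: Fixed white plastic soap dish, 120 x 85 x 40 mm, with a hinged cover and a press button in front, on the right of the sill. Leave alone.
Not all that is in view belongs to the job. Leave any orange, pink or red look-alike of the lid alone.

How it is judged (in metres and radians):
On the way, in this order (a step that is already met when the one before it is completed fails the run):
1. the paddle is pressed down to its stop (value of joint paddle above 0.175 rad), for 0.2 s.
2. the tray has come off the catch and the paddle is up again (value of joint paddle below 0.05 rad and value of joint tray below 0.08 m), for 0.1 s.
3. the tray is seated at its detent (value of joint detent below 0.0027 m and value of joint tray below 0.018 m), for 0.2 s.
At the end, for the whole second after the job is handed in: The tray is seated at its detent (roller below 2.7 mm, which it reaches only in the detent's hollow, within about 1 mm of the stop) and at rest, the paddle is up (below 0.05 rad), and the lid lies flat in the tray (within 0.3 rad) at rest (all of step 3 and velocity of joint tray between -0.01 and 0.01 m/s and value of joint paddle below 0.05 rad and horizontal distance between lid and tray_front below 0.17 m and height (world z) of lid below 0.03 m and angle between lid's own z axis and vertical below 0.3 rad and linear speed of lid below 0.02 m/s); the robot touches nothing.
It fails at once if the rack, tray or paddle is pushed roughly (over 45 N) (contact force between the arm and rack above 45 N).
It fails at once if the rack, tray or paddle is pushed roughly (over 45 N) (contact force between the fingers and rack above 45 N).
It fails at once if the teapot lid is tipped over or comes out of the tray (angle between lid's own z axis and vertical above 0.7 rad or height (world z) of lid above 0.05 m).
It fails at once if a bystander is moved by more than 20 mm (distance of any of mug, bowl, opener, cup, bottle, jar from where it was at the start of the episode above 0.02 m).
It fails at once if the soap dish is pushed (contact force between any of the arm, the fingers and soap_dish above 3 N).
It also fails if it takes over 51 s, if anything falls off the work surface, if the arm or the gripper's body presses on something with over 40 N, if the wrist force passes 120 N, or if a joint passes its speed limit or range.

## Working session

There is one attempt and no reset: what is moved stays moved. The work goes in short steps, Python scripts to look and compute and a tool call to move; the robot and the scene stay as the last step left them, time stands still between calls to the robot, and variables do not carry over. Pictures are saved under pics/ and viewed, about 8 in all and at most 12, crops included, and the job is handed in when it is done.

Besides the shell and the picture viewer there is one more tool, called after "Emit:" in YAML: its name, and indented under it one key for each argument. step_arm: Moves the arm, as the interface text tells. Its arguments: {"type":"object","properties":{"steps":{"type":"array"}},"required":["steps"]}

```bash
mkdir -p pics
cat > h.py <<'E'
import numpy as np, cv2
from bench import robot, capture, calibration, look_for, landmark_of
from scipy.spatial.transform import Rotation as Rn
def ray(name,px,c=None):
    c=c or calibration(name); K=np.array(c["mtx"]);R=np.array(c["R"]);t=np.array(c["t"])
    d=np.array([(px[0]-K[0,2])/K[0,0],(px[1]-K[1,2])/K[1,1]])
    if name=="wrist":
        r=np.linalg.norm(d); v=np.r_[d/max(r,1e-9)*np.sin(r),np.cos(r)]
    else: v=np.r_[d,1]
    v=R.T@v; return -R.T@t, v/np.linalg.norm(v)
def tri(rs):
    A=0;b=0
    for o,d in rs:
        P=np.eye(3)-np.outer(d,d);A=A+P;b=b+P@o
    X=np.linalg.solve(A,b)
    return X,[np.linalg.norm((np.eye(3)-np.outer(d,d))@(X-o)) for o,d in rs]
def atz(r,z): o,d=r; return o+d*(z-o[2])/d[2]
def save(n,im): cv2.imwrite(f"pics/{n}.png",im[...,::-1])
E
python3 - <<'E'
from h import *
ims={}
for n in ("side","top"):
    ims[n]=capture(n); save(n+"0",ims[n])
    for th in ("tray_front","paddle_pad","rack","lid","opener","cup","soap_dish","mug"):
        L=landmark_of(th,n); print(n,th,[(np.round(l["pixel"]).tolist(),round(l["conf"],2)) for l in L[:3]])
s=robot.get_state(); print(s["time"],s["tcp_pos"],s["ee_rot"],s["contact_force"])
for n in("side","top"):
    c=calibration(n); print(n,-np.array(c["R"]).T@np.array(c["t"]))
E
```

```text
side tray_front [([322.0, 285.0], 0.71)]
side paddle_pad [([332.0, 243.0], 0.96)]
side rack [([247.0, 265.0], 0.75)]
side lid [([345.0, 356.0], 0.98), ([395.0, 273.0], 0.91), ([360.0, 292.0], 0.9)]
side opener [([246.0, 341.0], 0.81)]
side cup [([355.0, 237.0], 0.96)]
side soap_dish [([367.0, 179.0], 0.63), ([356.0, 235.0], 0.27)]
side mug [([226.0, 231.0], 0.6)]
top tray_front [([303.0, 254.0], 0.92)]
top paddle_pad [([351.0, 245.0], 0.59)]
top rack [([313.0, 182.0], 0.82), ([169.0, 266.0], 0.16)]
top lid [([250.0, 294.0], 0.83), ([302.0, 215.0], 0.79), ([353.0, 304.0], 0.68)]
top opener [([242.0, 219.0], 0.71)]
top cup [([386.0, 256.0], 0.91)]
top soap_dish [([488.0, 240.0], 0.65), ([301.0, 218.0], 0.53), ([340.0, 181.0], 0.22)]
top mug [([280.0, 168.0], 0.86), ([300.0, 216.0], 0.45)]
0.9 [ 289.8475405  -609.62589514  222.57760992] [9.75483807e-01 2.20071215e-01 2.42474127e-05 3.87535313e-05] [ 0.07190226 -0.02246674  0.51053389]
side [218.92454319 949.21230336 988.6875376 ]
top [ 541.33746478  -12.3222729  1376.89068871]
```

Run:
```python
from h import *
P={"tray_front":((322,285),(303,254)),"paddle":((332,243),(351,245)),"rack":((247,265),(313,182)),"opener":((246,341),(242,219)),"cup":((355,237),(386,256)),"mug":((226,231),(280,168))}
for k,(a,b) in P.items():
    X,e=tri([ray("side",a),ray("top",b)]); print(k,X.round(1),np.round(e,1))
print(atz(ray("top",(302,215)),15), atz(ray("top",(488,240)),20))
s=cv2.imread("pics/side0.png")[150:390,160:480]; t=cv2.imread("pics/top0.png")[110:350,130:530]
cv2.imwrite("pics/c.png",np.vstack([cv2.resize(s,(400,300),interpolation=2),cv2.resize(t,(500,300),interpolation=2)[:, :400]]) if 0 else np.hstack([cv2.resize(s,(400,300)),cv2.resize(t,(400,240))[:240] if 0 else cv2.resize(t[:, 60:380],(400,300))]))
```

```text
tray_front [562.9  62.   31.8] [0.6 0.6]
paddle [589.9 -65.7  45.7] [0.6 0.6]
rack [764.2  42.2  -0. ] [0.6 0.6]
opener [660.2 238.8 -14. ] [3.3 3.3]
cup [ 564.  -164.8   -4. ] [0.6 0.6]
mug [767.7 116.3 162.9] [2. 2.]
[669.95344149  68.91176302  15.        ] [ 614.75602731 -437.04272925   20.        ]
```

View pics/c.png

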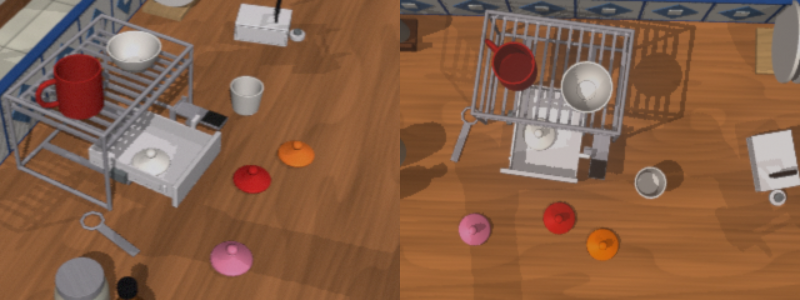

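View pics/top0.png

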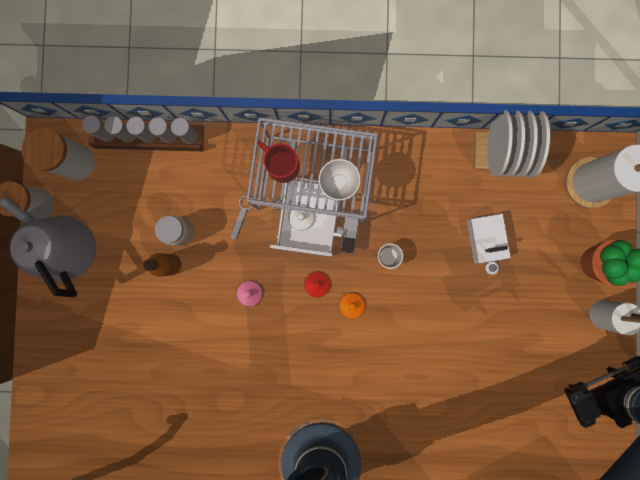

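The wanted lid is the white one in the tray, top (302,217). The look-alikes are red (317,285), orange (351,305) and pink (250,293) on the sill, and I will leave them alone. The rack's yaw is about -5.5°.

```bash
cat >> h.py <<'E'
YAW=np.deg2rad(-5.3)
def Rt(lean,yaw=None):
    yaw=YAW if yaw is None else yaw; a=np.deg2rad(lean)
    z=np.array([np.sin(a)*np.cos(yaw),np.sin(a)*np.sin(yaw),-np.cos(a)]); y=np.array([np.sin(yaw),-np.cos(yaw),0])
    return np.column_stack([np.cross(y,z),y,z])
def move(p,lean,yaw=None):
    s=robot.get_state(); R0=Rn.from_quat(s["ee_rot"]).as_matrix()
    d=R0.T@(np.array(p)-s["tcp_pos"])/10; r=np.rad2deg(Rn.from_matrix(R0.T@Rt(lean,yaw)).as_rotvec())
    print("xyz cm",d.round(2),"rot",r.round(2))
E
python3 - <<'E'
from h import *
move((560,-70,150),38)
E
```

```text
xyz cm [ 47.57 -37.14   7.26] rot [-10.18  37.07  29.58]
```

Emit:
step_arm:
  steps:
    - {"claw": 0, "x": 24, "y": -18.5, "z": 2, "ax": -5, "ay": 18, "az": 15}
    - {"claw": 0, "x": 24, "y": -18.5, "z": 2, "ax": -5, "ay": 18, "az": 15}
    - {"claw": 0, "x": 24, "y": -18.5, "z": 2, "ax": -5, "ay": 18, "az": 15}
    - {"claw": 0, "x": 24, "y": -18.5, "z": 2, "ax": -5, "ay": 18, "az": 15}
    - {"claw": 0, "x": 24, "y": -18.5, "z": 2, "ax": -5, "ay": 18, "az": 15}
    - {"claw": 0, "x": 24, "y": -18.5, "z": 2, "ax": -5, "ay": 18, "az": 15}
    - {"claw": 0, "x": 24, "y": -18.5, "z": 2, "ax": -5, "ay": 18, "az": 15}
    - {"claw": 0, "x": 24, "y": -18.5, "z": 2, "ax": -5, "ay": 18, "az": 15}

```text
time: 1.7
tcp_pos: [428.1, -337.9, 202.9]
ee_rot: [0.983, 0.09, 0.162, 0.008]
contact_force: [0.2, -0.4, -0.3]
width: 31.0
```

Run:
```python
from h import *
s=robot.get_state(); print(s["time"],s["tcp_pos"],s["joint_pos"])
move((560,-70,150),38)
```

```text
1.7 [ 428.05827681 -337.92678701  202.94973536] [ 0.91760211  0.19194686 -0.22587059  2.02699667 -0.27328685  0.70343853
 -0.49713735]
xyz cm [ 15.44 -24.28   9.6 ] rot [-5.05 19.05 14.84]
```

Emit:
step_arm:
  steps:
    - {"claw": 0, "x": 15.4, "y": -24.3, "z": 9.6, "ax": -5, "ay": 19, "az": 15}
    - {"claw": 0, "x": 15.4, "y": -24.3, "z": 9.6, "ax": -5, "ay": 19, "az": 15}
    - {"claw": 0, "x": 15.4, "y": -24.3, "z": 9.6, "ax": -5, "ay": 19, "az": 15}
    - {"claw": 0, "x": 15.4, "y": -24.3, "z": 9.6, "ax": -5, "ay": 19, "az": 15}
    - {"claw": 0, "x": 15.4, "y": -24.3, "z": 9.6, "ax": -5, "ay": 19, "az": 15}
    - {"claw": 0, "x": 15.4, "y": -24.3, "z": 9.6, "ax": -5, "ay": 19, "az": 15}
    - {"claw": 0, "x": 15.4, "y": -24.3, "z": 9.6, "ax": -5, "ay": 19, "az": 15}
    - {"claw": 0, "x": 15.4, "y": -24.3, "z": 9.6, "ax": -5, "ay": 19, "az": 15}

```text
time: 2.5
tcp_pos: [514.4, -178.3, 186.5]
ee_rot: [0.951, -0.042, 0.306, 0.015]
contact_force: [0.6, -0.5, -0.6]
width: 0.7
```

Run:
```python
from h import *
s=robot.get_state(); print(s["time"],s["tcp_pos"],s["joint_pos"],s["contact_force"],s["width"])
move((560,-70,150),38)
c=calibration("wrist"); im=capture("wrist"); save("w0",im)
for th in ("tray_front","paddle_pad"):
    for l in landmark_of(th,"wrist")[:2]:
        px=l["pixel"]; print(th,np.round(px),l["conf"],"at known z:",atz(ray("wrist",px,c),37 if th[0]=="t" else 50).round(1))
```

```text
2.5 [ 514.41039984 -178.29772409  186.45851728] [-0.06037456  0.09077027  0.42803912  2.32947465 -1.00668644  0.22441131
 -0.36965708] [ 0.57235292 -0.47413937 -0.6354997 ] 0.6941168787767118
xyz cm [  0.79 -11.2    5.03] rot [-0.01  2.35  0.2 ]
tray_front [ 85. 287.] 0.64 at known z: [565.6  60.7  37. ]
paddle_pad [181. 256.] 0.83 at known z: [586.3 -55.4  50. ]
```

View pics/w0.png

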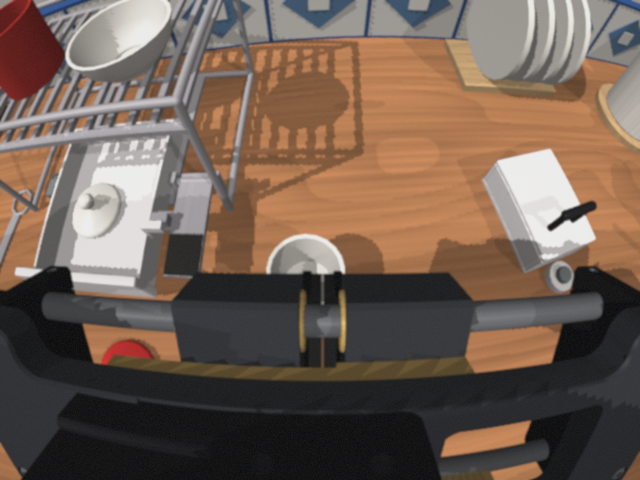

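The wrist view shows the white lid in the tray at (97,210), the paddle pad at (185,255) and the cup at (305,255). Joints 5 and 6 are near their limits, so I'll fit a kinematic model to plan around that.

```bash
cat > kin.py <<'E'
import numpy as np, itertools
from scipy.optimize import least_squares
from scipy.spatial.transform import Rotation as Rn
D=[([1.098,.469,-.049,1.532,.024,1.141,-.082],[289.86,-609.6,222.57],[9.75483807e-01,2.20071215e-01,2.4e-05,3.9e-05]),
([0.91760211,0.19194686,-0.22587059,2.02699667,-0.27328685,0.70343853,-0.49713735],[428.058,-337.927,202.95],[.983,.09,.162,.008]),
([-0.06037456,0.09077027,0.42803912,2.32947465,-1.00668644,0.22441131,-0.36965708],[514.41,-178.298,186.458],[.951,-.042,.306,.015])]
LO=np.array([-2.59,-.33,-1.39,.1,-1.04,.21,-2.66]);HI=np.array([2.59,1.99,1.29,2.45,4.18,1.99,2.66])
Rz=lambda a:Rn.from_euler('z',a).as_matrix(); Ry=lambda a:Rn.from_euler('y',a).as_matrix()
def fk(q,s,p,c):
    d1,d3,d5,d7,a3,a4,a6=p; o=np.array
    R=Rz(s[0]*q[0]+c[0]); X=o([0,0,d1])
    R=R@Ry(q[1])@Rz(s[1]*q[2]); X=X+R@o([a3,0,d3])
    R=R@Ry(q[3]); X=X+R@o([a4,0,0]); R=R@Rz(s[2]*q[4]); X=X+R@o([0,0,d5])
    R=R@Ry(q[5])@Rz(s[3]*q[6]+c[1]); 
    R6=R@Rz(-s[3]*q[6]-c[1]); X=X+R6@o([a6,0,0])+R@o([0,0,d7])
    return X,R
E
python3 - <<'E'
from kin import *
for s in itertools.product([1,-1],repeat=4):
  for c1 in np.arange(4)*np.pi/2:
    def f(c):
        return np.ravel([Rn.from_matrix(Rn.from_quat(Q).as_matrix().T@fk(q,s,np.zeros(7),c)[1]).as_rotvec() for q,x,Q in D])
    r=least_squares(f,[0,c1])
    if r.cost<.01:
        g=lambda p:np.ravel([fk(q,s,p,r.x)[0]-np.array(x) for q,x,Q in D])
        g2=least_squares(lambda p:np.r_[g(p),.001*(p-[300,300,300,250,0,0,0])],[300,300,300,250,0,0,0])
        print(s,r.x.round(4),r.cost,g2.x.round(1),np.abs(g(g2.x)).max())
E
```

```text
(-1, -1, -1, -1) [-1.10e-03  1.57e+00] 1.006747113440497e-06 [-620.   994.   190.5  425.5 -245.1 -382.2 -114.1] 20.43063758106649
(-1, -1, -1, -1) [-1.10e-03  1.57e+00] 1.0067471133662047e-06 [-620.   994.   190.5  425.5 -245.1 -382.2 -114.1] 20.430646878574805
(-1, -1, -1, -1) [-1.10e-03  1.57e+00] 1.0067471133660224e-06 [-620.   994.   190.5  425.5 -245.1 -382.2 -114.1] 20.430647193658785
(-1, -1, -1, -1) [-1.10e-03  1.57e+00] 1.0067471133822308e-06 [-620.   994.   190.5  425.5 -245.1 -382.2 -114.1] 20.430651680804715
```

Run:
```python
from h import *
move((583,-60,120),15)
```

```text
xyz cm [  0.88 -12.03   8.74] rot [ -0.15 -20.62   0.59]
```

Emit:
step_arm:
  steps:
    - {"claw": 0, "x": 0.9, "y": -12, "z": 8.7, "ay": -20.5}
    - {"claw": 0, "x": 0.9, "y": -12, "z": 8.7, "ay": -20.5}
    - {"claw": 0, "x": 0.9, "y": -12, "z": 8.7, "ay": -20.5}
    - {"claw": 0, "x": 0.9, "y": -12, "z": 8.7, "ay": -20.5}
    - {"claw": 0, "x": 0.9, "y": -12, "z": 8.7, "ay": -20.5}
    - {"claw": 0, "x": 0.9, "y": -12, "z": 8.7, "ay": -20.5}

```text
invalid input
```

Run:
```python
from h import *
s=robot.get_state(); print(s["time"],s["tcp_pos"],s["ee_rot"],s["joint_pos"],s["contact_force"])
move((583,-60,75),15); move((583,-60,50),15); move((583,-60,32),15)
c=calibration("wrist"); capture("wrist")
for l in landmark_of("paddle_pad","wrist")[:2]:
    px=l["pixel"]; print(np.round(px),l["conf"],atz(ray("wrist",px,c),50).round(1))
```

```text
2.65 [ 515.29731854 -175.03320633  186.22723417] [ 0.95129526 -0.03875925  0.30553679  0.01350249] [-0.05998512  0.09100234  0.42148171  2.32937078 -1.00588096  0.22481368
 -0.3690259 ] [-0.23423986  0.18380283  0.37852562]
xyz cm [ -1.74 -12.04  12.4 ] rot [ -0.15 -20.62   0.59]
xyz cm [ -3.2  -12.05  14.43] rot [ -0.15 -20.62   0.59]
xyz cm [ -4.25 -12.05  15.9 ] rot [ -0.15 -20.62   0.59]
[189. 255.] 0.77 [586.6 -59.4  50. ]
[313. 285.] 0.17 [ 550.5 -171.2   50. ]
```

All fields are required, so I'll send the rows again in full.

Emit:
step_arm:
  steps:
    - {"claw": 0, "x": 0.9, "y": -12, "z": 8.7, "ax": 0, "ay": -20.5, "az": 0.5}
    - {"claw": 0, "x": 0.9, "y": -12, "z": 8.7, "ax": 0, "ay": -20.5, "az": 0.5}
    - {"claw": 0, "x": 0.9, "y": -12, "z": 8.7, "ax": 0, "ay": -20.5, "az": 0.5}
    - {"claw": 0, "x": 0.9, "y": -12, "z": 8.7, "ax": 0, "ay": -20.5, "az": 0.5}
    - {"claw": 0, "x": 0.9, "y": -12, "z": 8.7, "ax": 0, "ay": -20.5, "az": 0.5}
    - {"claw": 0, "x": 0.9, "y": -12, "z": 8.7, "ax": 0, "ay": -20.5, "az": 0.5}

```text
time: 3.35
tcp_pos: [583.1, -60.8, 117.8]
ee_rot: [0.991, -0.045, 0.13, 0.005]
contact_force: [-1.1, -0.3, -0.2]
width: 0.5
```

Run:
```python
from h import *
s=robot.get_state(); print(s["time"],s["tcp_pos"],s["ee_rot"],s["joint_pos"],s["contact_force"])
move((583,-60,75),15); move((583,-60,50),15); move((583,-60,32),15)
c=calibration("wrist"); capture("wrist")
for l in landmark_of("paddle_pad","wrist")[:2]:
    px=l["pixel"]; print(np.round(px),l["conf"],atz(ray("wrist",px,c),50).round(1))
```

```text
3.35 [583.12038727 -60.75659715 117.83125003] [ 0.99051523 -0.04521121  0.12966436  0.00476254] [-0.44118634  0.37486609  0.57913007  2.07296796 -0.41178767  0.52173591
 -1.24799428] [-1.12604304 -0.33653946 -0.15105872]
xyz cm [-1.12 -0.06  4.13] rot [-0.15  0.09  0.05]
xyz cm [-1.76 -0.06  6.55] rot [-0.15  0.09  0.05]
xyz cm [-2.23 -0.05  8.29] rot [-0.15  0.09  0.05]
[317. 268.] 0.71 [588.2 -58.3  50. ]
```

Emit:
step_arm:
  steps:
    - {"claw": 0, "x": -1.2, "y": 0, "z": 4.4, "ax": 0, "ay": 0, "az": 0}
    - {"claw": 0, "x": -1.5, "y": 0, "z": 5.6, "ax": 0, "ay": 0, "az": 0}
    - {"claw": 0, "x": -1.75, "y": 0, "z": 6.5, "ax": 0, "ay": 0, "az": 0}
    - {"claw": 0, "x": -1.9, "y": 0, "z": 7.0, "ax": 0, "ay": 0, "az": 0}
    - {"claw": 0, "x": -2.0, "y": 0, "z": 7.4, "ax": 0, "ay": 0, "az": 0}

```text
time: 3.95
tcp_pos: [582.3, -63.0, 44.7]
ee_rot: [0.99, -0.048, 0.132, 0.005]
contact_force: [-3.8, -1.1, 4.7]
width: 0.5
```

Emit:
step_arm:
  steps:
    - {"claw": 0, "x": -0.05, "y": 0, "z": 0.2, "ax": 0, "ay": 0, "az": 0}
    - {"claw": 0, "x": -0.1, "y": 0, "z": 0.4, "ax": 0, "ay": 0, "az": 0}

```text
time: 4.15
tcp_pos: [583.0, -62.4, 40.6]
ee_rot: [0.99, -0.047, 0.133, 0.005]
contact_force: [-1.8, -3.6, 3.9]
width: 0.5
```

Emit:
step_arm:
  steps:
    - {"claw": 0, "x": -0.05, "y": 0, "z": 0.2, "ax": 0, "ay": 0, "az": 0}
    - {"claw": 0, "x": -0.07, "y": 0, "z": 0.3, "ax": 0, "ay": 0, "az": 0}

```text
time: 4.35
tcp_pos: [583.6, -61.8, 37.2]
ee_rot: [0.99, -0.047, 0.133, 0.005]
contact_force: [-0.1, -3.2, 5.4]
width: 0.7
```

Emit:
step_arm:
  steps:
    - {"claw": 0, "x": -0.05, "y": 0, "z": 0.2, "ax": 0, "ay": 0, "az": 0}
    - {"claw": 0, "x": -0.07, "y": 0, "z": 0.4, "ax": 0, "ay": 0, "az": 0}
    - {"claw": 0, "x": -0.07, "y": 0, "z": 0.4, "ax": 0, "ay": 0, "az": 0}

```text
time: 4.65
tcp_pos: [584.2, -61.9, 33.6]
ee_rot: [0.99, -0.047, 0.133, 0.005]
contact_force: [-2.1, -2.2, 12.0]
width: 0.6
```

Emit:
step_arm:
  steps:
    - {"claw": 0, "x": -0.05, "y": 0, "z": 0.2, "ax": 0, "ay": 0, "az": 0}
    - {"claw": 0, "x": -0.05, "y": 0, "z": 0.2, "ax": 0, "ay": 0, "az": 0}

```text
time: 4.85
tcp_pos: [584.4, -61.9, 32.9]
ee_rot: [0.99, -0.047, 0.133, 0.004]
contact_force: [-7.7, -2.6, 25.5]
width: 0.3
```

Run:
```python
from h import *
s=robot.get_state(); print(s["time"],s["tcp_pos"],s["ee_rot"],s["joint_pos"],s["contact_force"])
c=calibration("wrist"); im=capture("wrist");save("w1",im); t=capture("top")
for l in landmark_of("tray_front","wrist")[:2]:
    px=l["pixel"]; print(np.round(px),l["conf"],atz(ray("wrist",px,c),37).round(1))
for l in landmark_of("tray_front","top")[:2]:
    px=l["pixel"]; print(np.round(px),l["conf"],atz(ray("top",px),37).round(1))
```

```text
4.85 [584.39130989 -61.89486105  32.91255211] [ 0.98995411 -0.04687375  0.13332313  0.00431827] [-0.29101323  0.50160502  0.40293314  2.12100859 -0.57864432  0.33238506
 -1.095813  ] [-7.68136062 -2.60537297 25.53737732]
[ 95. 291.] 0.56 [592.6  59.   37. ]
[304. 242.] 0.8 [596.3  61.   37. ]
```

View pics/w1.png

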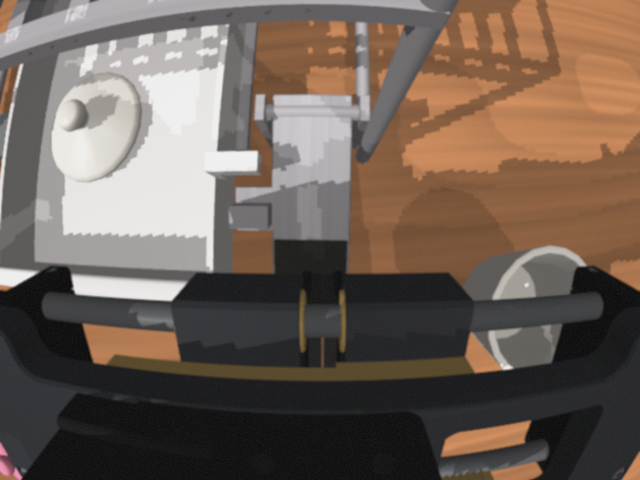

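The tray has left the catch: its front moved from about 565 to 595 mm, and the force confirms the paddle is at its stop. I'll hold briefly, then lift off.

Emit:
step_arm:
  steps:
    - {"claw": 0, "x": 0, "y": 0, "z": -0.1, "ax": 0, "ay": 0, "az": 0}
    - {"claw": 0, "x": 0, "y": 0, "z": -0.1, "ax": 0, "ay": 0, "az": 0}
    - {"claw": 0, "x": 0, "y": 0, "z": -0.1, "ax": 0, "ay": 0, "az": 0}
    - {"claw": 0, "x": 0.2, "y": 0, "z": -1, "ax": 0, "ay": 0, "az": 0}
    - {"claw": 0, "x": 0.5, "y": 0, "z": -3, "ax": 0, "ay": 0, "az": 0}
    - {"claw": 0, "x": -0.5, "y": 0, "z": -7, "ax": 0, "ay": 0, "az": 0}
    - {"claw": 0, "x": -2, "y": 0, "z": -10, "ax": 0, "ay": 0, "az": 0}
    - {"claw": 0, "x": -2, "y": 0, "z": -10, "ax": 0, "ay": 0, "az": 0}

```text
time: 5.85
tcp_pos: [536.7, -55.7, 123.4]
ee_rot: [0.99, -0.046, 0.132, 0.003]
contact_force: [0.7, 0.1, 0.6]
width: 0.4
```

```bash
cat >> kin.py <<'E'
D+=[([-0.44118634,0.37486609,0.57913007,2.07296796,-0.41178767,0.52173591,-1.24799428],[583.12,-60.757,117.831],[0.99051523,-0.04521121,0.12966436,0.00476254]),
([-0.29101323,0.50160502,0.40293314,2.12100859,-0.57864432,0.33238506,-1.095813],[584.39,-61.895,32.913],[0.98995411,-0.04687375,0.13332313,0.00431827]),
([-0.05998512,0.09100234,0.42148171,2.32937078,-1.00588096,0.22481368,-0.3690259],[515.297,-175.033,186.227],[0.95129526,-0.03875925,0.30553679,0.01350249])]
S=[-1,-1,-1,-1]; C=[-.0011,np.pi/2]
def fk2(q,p):
    o=np.array; l=p.reshape(-1,3)
    A=[Rz(-q[0]),Ry(q[1]),Rz(-q[2]),Ry(q[3]),Rz(-q[4]),Ry(q[5]),Rz(-q[6]+np.pi/2)]
    R=np.eye(3);X=o([0,0,0.])
    for i,a in enumerate(A): R=R@a; X=X+R@l[i]
    return X,R
E
python3 - <<'E'
from h import *; from kin import *
s=robot.get_state(); print(s["time"],s["tcp_pos"],s["joint_pos"],s["contact_force"])
D.append((s["joint_pos"],s["tcp_pos"],s["ee_rot"]))
t=capture("top")
for l in landmark_of("tray_front","top")[:2]: print(atz(ray("top",l["pixel"]),37).round(1))
# p: only combos: d1,y's
def P(v):
    l=np.zeros((7,3)); l[0]=[0,0,v[0]]; l[2]=[v[4],v[5],v[1]]; l[4]=[v[6],v[7],v[2]]; l[3]=[v[8],0,0]; l[5]=[v[9],v[10],0]; l[6]=[0,0,v[3]]; l[1]=[0,v[11],0]
    return l.ravel()
v0=np.array([350,400,400,300]+[0]*8.__int__(),float)
g=lambda v:np.ravel([fk2(q,P(v))[0]-np.array(x) for q,x,Q in D])
for w in (.003,.01,.03):
    r=least_squares(lambda v:np.r_[g(v),w*(v-v0)],v0); print(w,r.x.round(1),np.abs(g(r.x)).max())
np.save("v.npy",P(r.x))
print([np.rad2deg(Rn.from_matrix(Rn.from_quat(Q).as_matrix().T@fk2(q,P(r.x))[1]).magnitude()).round(2) for q,x,Q in D])
E
```

```text
File "<stdin>", line 10
    v0=np.array([350,400,400,300]+[0]*8.__int__(),float)
                                       ^
SyntaxError: invalid decimal literal
```

```bash
cat > fit.py <<'E'
from h import *; from kin import *
s=robot.get_state(); print(s["time"],s["tcp_pos"],s["joint_pos"],s["contact_force"])
D.append((s["joint_pos"],s["tcp_pos"],s["ee_rot"]))
def P(v):
    l=np.zeros((7,3)); l[0]=[0,0,v[0]]; l[2]=[v[4],v[5],v[1]]; l[4]=[v[6],v[7],v[2]]; l[3]=[v[8],0,0]; l[5]=[v[9],v[10],0]; l[6]=[0,0,v[3]]; l[1]=[0,v[11],0]
    return l.ravel()
v0=np.array([350,400,400,300]+[0]*8,float)
g=lambda v:np.ravel([fk2(q,P(v))[0]-np.array(x) for q,x,Q in D])
for w in (.003,.01,.03):
    r=least_squares(lambda v:np.r_[g(v),w*(v-v0)],v0); print(w,r.x.round(1),np.abs(g(r.x)).max())
np.save("v.npy",P(r.x))
print([np.rad2deg(Rn.from_matrix(Rn.from_quat(Q).as_matrix().T@fk2(q,P(r.x))[1]).magnitude()).round(2) for q,x,Q in D])
# search IK for lean targets
p=np.load("v.npy"); rng=np.random.default_rng(0); q0=np.array(s["joint_pos"])
for x in (570,610,655):
  for lean in (28,34,40):
    for yf in (0,np.pi):
      best=None
      for k in range(25):
        T=Rt(lean)@Rz(yf)
        def f(q):
            X,R=fk2(q,p); return np.r_[(X-[x,62+(x-562)*-.09,37])/50,Rn.from_matrix(T.T@R).as_rotvec()*3,.003*(q-q0)]
        i=q0 if k==0 else rng.uniform(LO,HI)
        o=least_squares(f,np.clip(i,LO+.01,HI-.01),bounds=(LO+.03,HI-.03),max_nfev=60)
        if best is None or o.cost<best.cost-1e-5: best=o
      print(x,lean,round(yf,1),"cost",round(best.cost,5),best.x.round(2))
E
python3 fit.py
python3 - <<'E'
from h import *
capture("top")
for l in landmark_of("tray_front","top")[:2]: print(atz(ray("top",l["pixel"]),37).round(1))
E
```

```text
5.85 [536.65281299 -55.66033896 123.40746936] [-0.51527957  0.29511386  0.63628015  2.17426085 -0.3808972   0.48879789
 -1.27006626] [0.74761438 0.08674591 0.58245236]
0.003 [ 2.376e+02  5.540e+02  4.664e+02  3.153e+02 -5.000e-01 -1.540e+01
  4.000e-01 -3.000e-01 -9.000e-01 -4.000e-01 -3.000e-01 -2.630e+01] 0.11516230759258406
0.01 [ 2.376e+02  5.536e+02  4.663e+02  3.150e+02 -6.000e-01 -1.530e+01
  7.000e-01 -3.000e-01 -1.300e+00 -7.000e-01 -3.000e-01 -2.640e+01] 0.11806659689312937
0.03 [ 2.377e+02  5.496e+02  4.659e+02  3.123e+02 -7.000e-01 -1.480e+01
  2.900e+00 -4.000e-01 -4.000e+00 -2.500e+00 -4.000e-01 -2.660e+01] 0.3950564981610114
[np.float64(0.05), np.float64(0.06), np.float64(0.06), np.float64(0.0), np.float64(0.0), np.float64(0.0), np.float64(0.0)]
[605.1  61.8  37. ]Traceback (most recent call last):
  File "fit.py", line 24, in <module>
    o=least_squares(f,np.clip(i,LO+.01,HI-.01),bounds=(LO+.03,HI-.03),max_nfev=60)
    return func(*args, **kwargs)
    raise ValueError("Initial guess is outside of provided bounds")
ValueError: Initial guess is outside of provided bounds
```

The model fits to 0.1 mm, and the tray is now at about 0.055. Next I'll search for reachable lean poses.

```bash
sed -i 's/LO+.01,HI-.01/LO+.04,HI-.04/' fit.py; sed -i 's/(.003,.01,.03)/(.003,)/' fit.py; time python3 fit.py | tail -19
```

```text
[np.float64(0.05), np.float64(0.06), np.float64(0.06), np.float64(0.0), np.float64(0.0), np.float64(0.0), np.float64(0.0)]
570 28 0 cost 0.0004 [-0.14  0.44 -0.16  2.28  1.77  0.24  2.63]
570 28 3.1 cost 3e-05 [-0.13  0.44 -0.17  2.27  1.71  0.24 -0.45]
570 34 0 cost 9e-05 [-0.79  0.53  0.62  2.37  3.42  0.24  0.86]
570 34 3.1 cost 3e-05 [-0.08  0.46 -0.26  2.33  2.14  0.38 -0.88]
570 40 0 cost 8e-05 [-0.43  0.48  0.13  2.41  2.63  0.45  1.68]
570 40 3.1 cost 4e-05 [-0.08  0.49 -0.29  2.39  2.35  0.55 -1.11]
610 28 0 cost 0.00623 [-0.12  0.48 -0.16  2.21  1.8   0.24  2.63]
610 28 3.1 cost 3e-05 [-0.09  0.48 -0.19  2.19  1.54  0.24 -0.24]
610 34 0 cost 9e-05 [-0.31  0.48  0.05  2.26  2.34  0.24  2.05]
610 34 3.1 cost 3e-05 [-0.09  0.49 -0.21  2.25  2.09  0.33 -0.79]
610 40 0 cost 8e-05 [-0.73  0.58  0.56  2.35  3.19  0.36  1.08]
610 40 3.1 cost 4e-05 [ 0.08  0.55 -0.45  2.3   2.25  0.56 -0.92]
655 28 0 cost 0.01593 [-0.69  0.61  0.64  2.08 -1.01  0.24 -0.94]
655 28 3.1 cost 3e-05 [-0.06  0.53 -0.19  2.09  1.33  0.24  0.  ]
655 34 0 cost 9e-05 [-0.17  0.53 -0.07  2.16  2.07  0.24  2.38]
655 34 3.1 cost 3e-05 [-0.1   0.53 -0.16  2.16  1.99  0.28 -0.67]
655 40 0 cost 8e-05 [-0.5   0.56  0.32  2.24  2.89  0.31  1.45]
655 40 3.1 cost 4e-05 [-0.39  0.55  0.18  2.23  2.7   0.32 -1.46]
real	1m15.350s
user	1m14.035s
sys	0m0.180s
```

```bash
cat > plan.py <<'E'
from h import *; from kin import *
p=np.load("v.npy")
def ik(x,T,q0,w=.003):
    def f(q):
        X,R=fk2(q,p); return np.r_[(X-x)/10,Rn.from_matrix(T.T@R).as_rotvec()*20,w*(q-q0)]
    q0=np.clip(q0,LO+.06,HI-.06)
    o=least_squares(f,q0,bounds=(LO+.05,HI-.05)); return o.x,o.cost
def rows(Rs,Xs):
    s=robot.get_state(); R0=Rn.from_quat(s["ee_rot"]).as_matrix()
    for X,R in zip(Xs,Rs):
        print((R0.T@(X-s["tcp_pos"])/10).round(1).tolist(),np.rad2deg(Rn.from_matrix(R0.T@R).as_rotvec()).round(1).tolist())
E
cat > go.py <<'E'
from plan import *
q=np.array(robot.get_state()["joint_pos"]); T=Rt(36)@Rz(np.pi)
g,c=ik([520,40,130],T,np.array([-.09,.4,-.2,2.35,2.1,.38,-.85])); print("goal",g.round(2),c)
n=int(__import__("sys").argv[1]); Xs=[];Rs=[];pr=None
for i in range(1,n+1):
    a=i/n; qi=q+(g-q)*a; qi[5]+=.15*np.sin(np.pi*a); X,R=fk2(qi,p); Xs.append(X);Rs.append(R)
    print(X.round(),"z",R[:,2].round(2),"y",R[:,1].round(2))
rows(Rs[:8],Xs[:8])
E
python3 go.py 24
```

```text
goal [ 0.19  0.21 -0.52  2.4   1.7   0.33 -0.42] 2.5268962476284006e-06
[523. -56. 114.] z [ 0.22 -0.04 -0.97] y [ 0.02 -1.    0.04]
[509. -58. 108.] z [ 0.19 -0.06 -0.98] y [ 0.14 -0.99  0.08]
[496. -61. 102.] z [ 0.16 -0.08 -0.98] y [ 0.26 -0.96  0.12]
[485. -65.  98.] z [ 0.13 -0.1  -0.99] y [ 0.37 -0.92  0.15]
[475. -69.  95.] z [ 0.11 -0.13 -0.98] y [ 0.48 -0.86  0.17]
[467. -74.  93.] z [ 0.1  -0.16 -0.98] y [ 0.59 -0.79  0.19]
[461. -80.  92.] z [ 0.09 -0.19 -0.98] y [ 0.68 -0.7   0.21]
[457. -85.  91.] z [ 0.1  -0.22 -0.97] y [ 0.76 -0.61  0.22]
[455. -89.  92.] z [ 0.1  -0.25 -0.96] y [ 0.84 -0.5   0.22]
[455. -93.  93.] z [ 0.12 -0.28 -0.95] y [ 0.89 -0.39  0.23]
[457. -95.  94.] z [ 0.14 -0.3  -0.94] y [ 0.94 -0.27  0.23]
[460. -97.  96.] z [ 0.17 -0.32 -0.93] y [ 0.96 -0.14  0.22]
[466. -96.  98.] z [ 0.2  -0.33 -0.92] y [ 0.98 -0.01  0.22]
[472. -94. 101.] z [ 0.24 -0.34 -0.91] y [0.97 0.12 0.21]
[479. -89. 103.] z [ 0.28 -0.34 -0.9 ] y [0.95 0.25 0.2 ]
[487. -82. 106.] z [ 0.32 -0.33 -0.89] y [0.91 0.38 0.19]
[495. -73. 109.] z [ 0.36 -0.32 -0.87] y [0.85 0.5  0.17]
[502. -62. 113.] z [ 0.41 -0.3  -0.86] y [0.78 0.61 0.16]
[509. -49. 116.] z [ 0.45 -0.27 -0.85] y [0.69 0.71 0.14]
[514. -34. 119.] z [ 0.48 -0.24 -0.84] y [0.59 0.8  0.12]
[518. -17. 122.] z [ 0.52 -0.2  -0.83] y [0.48 0.87 0.09]
[521.   1. 125.] z [ 0.55 -0.15 -0.82] y [0.35 0.93 0.06]
[521.  20. 128.] z [ 0.57 -0.1  -0.82] y [0.23 0.97 0.03]
[520.  40. 130.] z [ 0.59 -0.05 -0.81] y [ 0.09  1.   -0.  ]
[-1.6, 0.2, 0.3] [-1.0, -2.2, -7.1]
[-3.1, 0.5, 0.6] [-1.9, -4.3, -14.2]
[-4.5, 0.9, 0.8] [-2.8, -6.3, -21.3]
[-5.6, 1.4, 0.9] [-3.7, -8.1, -28.4]
[-6.6, 2.0, 0.9] [-4.6, -9.8, -35.6]
[-7.4, 2.5, 0.9] [-5.5, -11.4, -42.8]
[-8.0, 3.1, 0.9] [-6.5, -12.7, -50.1]
[-8.3, 3.6, 0.9] [-7.5, -13.8, -57.3]
```

Emit:
step_arm:
  steps:
    - {"claw": 0, "x": -1.6, "y": 0.2, "z": 0.3, "ax": -1, "ay": -2.2, "az": -7.1}
    - {"claw": 0, "x": -3.1, "y": 0.5, "z": 0.6, "ax": -1.9, "ay": -4.3, "az": -14.2}
    - {"claw": 0, "x": -4.5, "y": 0.9, "z": 0.8, "ax": -2.8, "ay": -6.3, "az": -21.3}
    - {"claw": 0, "x": -5.6, "y": 1.4, "z": 0.9, "ax": -3.7, "ay": -8.1, "az": -28.4}
    - {"claw": 0, "x": -6.6, "y": 2.0, "z": 0.9, "ax": -4.6, "ay": -9.8, "az": -35.6}
    - {"claw": 0, "x": -7.4, "y": 2.5, "z": 0.9, "ax": -5.5, "ay": -11.4, "az": -42.8}
    - {"claw": 0, "x": -8.0, "y": 3.1, "z": 0.9, "ax": -6.5, "ay": -12.7, "az": -50.1}
    - {"claw": 0, "x": -8.3, "y": 3.6, "z": 0.9, "ax": -7.5, "ay": -13.8, "az": -57.3}

```text
time: 6.75
tcp_pos: [456.5, -85.6, 89.8]
ee_rot: [0.896, 0.427, -0.007, 0.124]
contact_force: [-0.2, -0.3, 1.4]
width: 0.5
```

```bash
python3 - <<'E'
from h import *
s=robot.get_state();print(s["time"],s["tcp_pos"].round(1) if hasattr(s["tcp_pos"],"round") else s["tcp_pos"],np.round(s["joint_pos"],2))
E
python3 go.py 16 | sed -n '1p;8,9p;17p;18,25p'
```

```text
6.75 [456.5 -85.6  89.8] [-0.56  0.31  0.59  2.26  0.12  0.53 -0.79]
goal [ 0.19  0.21 -0.52  2.4   1.7   0.33 -0.42] 2.5268962476284006e-06
[ 449. -114.   95.] z [ 0.17 -0.41 -0.9 ] y [0.97 0.22 0.08]
[ 458. -110.   98.] z [ 0.22 -0.41 -0.88] y [0.94 0.35 0.07]
[520.  40. 130.] z [ 0.59 -0.05 -0.81] y [ 0.09  1.   -0.  ]
[-1.0, -0.4, 0.3] [-0.2, -2.0, -7.3]
[-1.9, -0.6, 0.5] [-0.6, -3.9, -14.5]
[-2.6, -0.6, 0.5] [-1.2, -5.6, -21.7]
[-3.1, -0.4, 0.5] [-2.3, -7.1, -28.9]
[-3.3, 0.1, 0.5] [-3.6, -8.4, -36.1]
[-3.2, 0.6, 0.3] [-5.4, -9.4, -43.3]
[-2.7, 1.2, 0.1] [-7.4, -10.0, -50.5]
[-1.9, 1.8, -0.2] [-9.9, -10.4, -57.7]
```

Emit:
step_arm:
  steps:
    - {"claw": 0, "x": -1, "y": -0.4, "z": 0.3, "ax": -0.2, "ay": -2, "az": -7.3}
    - {"claw": 0, "x": -1.9, "y": -0.6, "z": 0.5, "ax": -0.6, "ay": -3.9, "az": -14.5}
    - {"claw": 0, "x": -2.6, "y": -0.6, "z": 0.5, "ax": -1.2, "ay": -5.6, "az": -21.7}
    - {"claw": 0, "x": -3.1, "y": -0.4, "z": 0.5, "ax": -2.3, "ay": -7.1, "az": -28.9}
    - {"claw": 0, "x": -3.3, "y": 0.1, "z": 0.5, "ax": -3.6, "ay": -8.4, "az": -36.1}
    - {"claw": 0, "x": -3.2, "y": 0.6, "z": 0.3, "ax": -5.4, "ay": -9.4, "az": -43.3}
    - {"claw": 0, "x": -2.7, "y": 1.2, "z": 0.1, "ax": -7.4, "ay": -10, "az": -50.5}
    - {"claw": 0, "x": -1.9, "y": 1.8, "z": -0.2, "ax": -9.9, "ay": -10.4, "az": -57.7}

```text
time: 7.55
tcp_pos: [458.6, -110.2, 98.1]
ee_rot: [0.562, 0.792, -0.108, 0.215]
contact_force: [-0.0, 0.2, -0.6]
width: 0.6
```

```bash
python3 - <<'E'
from h import *
s=robot.get_state();print(s["time"],np.round(s["tcp_pos"],1),np.round(s["joint_pos"],2))
E
python3 go.py 8
```

```text
7.55 [ 458.6 -110.2   98.1] [-0.66  0.29  0.59  2.35  0.71  0.45 -0.4 ]
goal [ 0.19  0.21 -0.52  2.4   1.7   0.33 -0.42] 2.5268962476284006e-06
[ 456. -115.   97.] z [ 0.22 -0.44 -0.87] y [0.89 0.45 0.  ]
[ 458. -116.   99.] z [ 0.24 -0.45 -0.86] y [ 0.83  0.55 -0.05]
[ 467. -112.  102.] z [ 0.29 -0.45 -0.84] y [ 0.76  0.65 -0.08]
[481. -99. 106.] z [ 0.35 -0.42 -0.83] y [ 0.66  0.74 -0.1 ]
[496. -76. 110.] z [ 0.43 -0.37 -0.83] y [ 0.55  0.83 -0.09]
[510. -44. 116.] z [ 0.5  -0.28 -0.82] y [ 0.42  0.91 -0.06]
[519.  -4. 122.] z [ 0.55 -0.17 -0.82] y [ 0.26  0.97 -0.03]
[520.  40. 130.] z [ 0.59 -0.05 -0.81] y [ 0.09  1.   -0.  ]
[-0.2, -0.4, 0.2] [0.5, -1.4, -7.5]
[-0.5, -0.2, 0.2] [-0.2, -3.1, -14.8]
[-0.5, 0.8, -0.1] [-2.4, -4.6, -21.9]
[-0.0, 2.5, -0.7] [-6.0, -5.8, -28.7]
[1.2, 4.8, -1.7] [-11.0, -6.4, -35.6]
[3.4, 7.2, -3.2] [-17.1, -6.5, -42.4]
[6.2, 9.5, -5.2] [-23.9, -6.0, -49.4]
[9.5, 11.2, -7.7] [-30.8, -5.2, -56.6]
```

Emit:
step_arm:
  steps:
    - {"claw": 0, "x": -0.2, "y": -0.4, "z": 0.2, "ax": 0.5, "ay": -1.4, "az": -7.5}
    - {"claw": 0, "x": -0.5, "y": -0.2, "z": 0.2, "ax": -0.2, "ay": -3.1, "az": -14.8}
    - {"claw": 0, "x": -0.5, "y": 0.8, "z": -0.1, "ax": -2.4, "ay": -4.6, "az": -21.9}
    - {"claw": 0, "x": 0, "y": 2.5, "z": -0.7, "ax": -6, "ay": -5.8, "az": -28.7}
    - {"claw": 0, "x": 1.2, "y": 4.8, "z": -1.7, "ax": -11, "ay": -6.4, "az": -35.6}
    - {"claw": 0, "x": 3.4, "y": 7.2, "z": -3.2, "ax": -17.1, "ay": -6.5, "az": -42.4}
    - {"claw": 0, "x": 6.2, "y": 9.5, "z": -5.2, "ax": -23.9, "ay": -6, "az": -49.4}
    - {"claw": 0, "x": 9.5, "y": 11.2, "z": -7.7, "ax": -30.8, "ay": -5.2, "az": -56.6}

```text
time: 8.35
tcp_pos: [520.5, 40.7, 130.2]
ee_rot: [0.069, 0.949, -0.027, 0.306]
contact_force: [-0.6, 0.4, -1.1]
width: 0.1
```

Run:
```python
from plan import *
s=robot.get_state();print(s["time"],np.round(s["tcp_pos"],1),np.round(s["joint_pos"],2))
T=Rt(36)@Rz(np.pi)
for x in ([520,62,130],[560,64,75],[580,62,38],[655,56,38]):
    print(x); rows([T],[np.array(x)]); q,c=ik(np.array(x),T,np.array(s["joint_pos"])); print(q.round(2),c)
```

```text
8.35 [520.5  40.7 130.2] [-0.6   0.18  0.31  2.43  1.66  0.22 -0.49]
[520, 62, 130]
[0.3, 2.1, -0.2] [-2.2, -0.3, -2.2]
[-0.05  0.2  -0.33  2.4   1.66  0.32 -0.45] 3.240841073214729e-06
[560, 64, 75]
[0.3, 2.9, 6.5] [-2.2, -0.3, -2.2]
[-0.28  0.36 -0.05  2.37  2.16  0.31 -0.94] 3.2356625944460203e-06
[580, 62, 38]
[0.8, 3.1, 10.7] [-2.2, -0.3, -2.2]
[-0.17  0.47 -0.16  2.34  2.28  0.39 -1.03] 5.343285261899115e-06
[655, 56, 38]
[-5.3, 3.6, 15.1] [-2.2, -0.3, -2.2]
[-0.15  0.53 -0.11  2.18  2.17  0.3  -0.87] 4.328394643861675e-06
```

Emit:
step_arm:
  steps:
    - {"claw": 0, "x": 0.3, "y": 2.5, "z": 3, "ax": -2.2, "ay": -0.3, "az": -2.2}
    - {"claw": 0, "x": 0.3, "y": 2.9, "z": 6.5, "ax": -2.2, "ay": -0.3, "az": -2.2}
    - {"claw": 0, "x": 0.6, "y": 3, "z": 8.7, "ax": -2.2, "ay": -0.3, "az": -2.2}
    - {"claw": 0, "x": 0.8, "y": 3.1, "z": 10.7, "ax": -2.2, "ay": -0.3, "az": -2.2}
    - {"claw": 0, "x": 0.8, "y": 3.1, "z": 10.7, "ax": -2.2, "ay": -0.3, "az": -2.2}
    - {"claw": 0, "x": 0.8, "y": 3.1, "z": 10.7, "ax": -2.2, "ay": -0.3, "az": -2.2}

```text
time: 8.95
tcp_pos: [579.9, 59.3, 38.5]
ee_rot: [0.048, 0.95, -0.015, 0.308]
contact_force: [-0.8, 0.1, -0.7]
width: 0.4
```

Run:
```python
from plan import *
s=robot.get_state();print(s["time"],np.round(s["tcp_pos"],1),np.round(s["joint_pos"],2),np.round(s["contact_force"],1))
T=Rt(36)@Rz(np.pi)
for x in ([580,62,38],[655,55,38]):
    rows([T],[np.array(x)])
R0=Rn.from_quat(s["ee_rot"]).as_matrix(); print("1cm along rack x in tool:",(R0.T@[np.cos(YAW),np.sin(YAW),0]).round(3))
a=capture("side"); save("s1",a); b=capture("top")
cv2.imwrite("pics/c1.png",np.hstack([cv2.resize(a[150:390,160:480],(400,300)),cv2.resize(b[110:350,190:510],(400,300))])[...,::-1])
for n in("side","top"):
    for l in landmark_of("tray_front",n)[:1]: print(n,l["conf"],atz(ray(n,l["pixel"]),37).round(1))
```

```text
8.95 [579.9  59.3  38.5] [-0.26  0.46 -0.04  2.34  2.36  0.35 -1.14] [-0.8  0.1 -0.7]
[0.0, 0.3, 0.0] [-0.2, -0.0, -0.5]
[-6.1, 0.3, 4.5] [-0.2, -0.0, -0.5]
1cm along rack x in tool: [-0.809  0.009  0.587]
top 0.72 [610.2  63.   37. ]
```

View pics/c1.png

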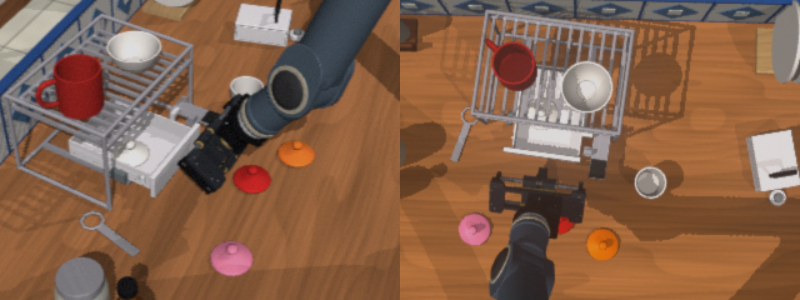

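The fingers are in front of the panel, the lid lies in the tray, and nothing else has moved. Now I'll push gently along rack x.

Emit:
step_arm:
  steps:
    - {"claw": 0, "x": -0.81, "y": 0.1, "z": 0.59, "ax": 0, "ay": 0, "az": 0}
    - {"claw": 0, "x": -1.22, "y": 0.1, "z": 0.88, "ax": 0, "ay": 0, "az": 0}
    - {"claw": 0, "x": -1.46, "y": 0.1, "z": 1.06, "ax": 0, "ay": 0, "az": 0}
    - {"claw": 0, "x": -1.7, "y": 0.1, "z": 1.23, "ax": 0, "ay": 0, "az": 0}
    - {"claw": 0, "x": -1.94, "y": 0.1, "z": 1.41, "ax": 0, "ay": 0, "az": 0}
    - {"claw": 0, "x": -2.19, "y": 0.1, "z": 1.58, "ax": 0, "ay": 0, "az": 0}
    - {"claw": 0, "x": -2.43, "y": 0.1, "z": 1.76, "ax": 0, "ay": 0, "az": 0}

```text
time: 9.85
tcp_pos: [610.6, 57.6, 40.1]
ee_rot: [0.048, 0.95, -0.015, 0.31]
contact_force: [-1.2, -0.3, 0.5]
width: 0.3
```

Emit:
step_arm:
  steps:
    - {"claw": 0, "x": -0.24, "y": 0, "z": 0.18, "ax": 0, "ay": 0, "az": 0}
    - {"claw": 0, "x": -0.49, "y": 0, "z": 0.35, "ax": 0, "ay": 0, "az": 0}
    - {"claw": 0, "x": -0.73, "y": 0, "z": 0.53, "ax": 0, "ay": 0, "az": 0}
    - {"claw": 0, "x": -0.97, "y": 0, "z": 0.7, "ax": 0, "ay": 0, "az": 0}
    - {"claw": 0, "x": -1.22, "y": 0, "z": 0.88, "ax": 0, "ay": 0, "az": 0}

```text
time: 10.35
tcp_pos: [625.6, 56.0, 40.1]
ee_rot: [0.048, 0.949, -0.015, 0.31]
contact_force: [-2.1, 0.2, 0.9]
width: 0.4
```

Emit:
step_arm:
  steps:
    - {"claw": 0, "x": -0.16, "y": 0, "z": 0.12, "ax": 0, "ay": 0, "az": 0}
    - {"claw": 0, "x": -0.32, "y": 0, "z": 0.23, "ax": 0, "ay": 0, "az": 0}
    - {"claw": 0, "x": -0.49, "y": 0, "z": 0.35, "ax": 0, "ay": 0, "az": 0}
    - {"claw": 0, "x": -0.65, "y": 0, "z": 0.47, "ax": 0, "ay": 0, "az": 0}

```text
time: 10.75
tcp_pos: [633.6, 55.1, 40.2]
ee_rot: [0.048, 0.949, -0.015, 0.31]
contact_force: [-2.3, -0.8, 1.2]
width: 0.4
```

Emit:
step_arm:
  steps:
    - {"claw": 0, "x": -0.16, "y": 0, "z": 0.12, "ax": 0, "ay": 0, "az": 0}
    - {"claw": 0, "x": -0.32, "y": 0, "z": 0.23, "ax": 0, "ay": 0, "az": 0}

```text
time: 10.95
tcp_pos: [637.7, 54.7, 40.3]
ee_rot: [0.048, 0.949, -0.015, 0.31]
contact_force: [-0.8, -0.2, -0.9]
width: 0.6
```

Emit:
step_arm:
  steps:
    - {"claw": 0, "x": -0.16, "y": 0, "z": 0.12, "ax": 0, "ay": 0, "az": 0}
    - {"claw": 0, "x": -0.32, "y": 0, "z": 0.23, "ax": 0, "ay": 0, "az": 0}

```text
time: 11.15
tcp_pos: [640.3, 54.4, 39.9]
ee_rot: [0.048, 0.95, -0.015, 0.309]
contact_force: [-7.3, -1.1, 4.7]
width: 0.3
```

Emit:
step_arm:
  steps:
    - {"claw": 0, "x": -0.08, "y": 0, "z": 0.06, "ax": 0, "ay": 0, "az": 0}
    - {"claw": 0, "x": -0.16, "y": 0, "z": 0.12, "ax": 0, "ay": 0, "az": 0}

```text
time: 11.35
tcp_pos: [642.8, 54.1, 40.1]
ee_rot: [0.048, 0.95, -0.015, 0.309]
contact_force: [-3.8, -0.8, 1.7]
width: 0.4
```

Emit:
step_arm:
  steps:
    - {"claw": 0, "x": -0.08, "y": 0, "z": 0.06, "ax": 0, "ay": 0, "az": 0}
    - {"claw": 0, "x": -0.16, "y": 0, "z": 0.12, "ax": 0, "ay": 0, "az": 0}

```text
time: 11.55
tcp_pos: [645.7, 53.9, 40.4]
ee_rot: [0.048, 0.949, -0.015, 0.31]
contact_force: [-1.5, -0.4, 0.1]
width: 0.5
```

Emit:
step_arm:
  steps:
    - {"claw": 0, "x": -0.08, "y": 0, "z": 0.06, "ax": 0, "ay": 0, "az": 0}
    - {"claw": 0, "x": -0.16, "y": 0, "z": 0.12, "ax": 0, "ay": 0, "az": 0}

```text
time: 11.75
tcp_pos: [648.7, 54.0, 41.0]
ee_rot: [0.048, 0.949, -0.015, 0.311]
contact_force: [0.8, -0.7, 0.8]
width: 0.5
```

Emit:
step_arm:
  steps:
    - {"claw": 0, "x": -0.08, "y": 0, "z": 0.06, "ax": 0, "ay": 0, "az": 0}
    - {"claw": 0, "x": -0.16, "y": 0, "z": 0.12, "ax": 0, "ay": 0, "az": 0}

```text
time: 11.95
tcp_pos: [650.0, 53.8, 40.6]
ee_rot: [0.048, 0.949, -0.015, 0.31]
contact_force: [-0.3, 0.4, -0.1]
width: 0.5
```

Emit:
step_arm:
  steps:
    - {"claw": 0, "x": -0.08, "y": 0, "z": 0.06, "ax": 0, "ay": 0, "az": 0}
    - {"claw": 0, "x": -0.12, "y": 0, "z": 0.09, "ax": 0, "ay": 0, "az": 0}

```text
time: 12.15
tcp_pos: [651.2, 53.5, 40.4]
ee_rot: [0.048, 0.949, -0.015, 0.31]
contact_force: [-0.5, -0.9, -0.7]
width: 0.4
```

Run:
```python
from h import *
s=robot.get_state();print(s["time"],np.round(s["tcp_pos"],1),np.round(s["joint_pos"],2),np.round(s["contact_force"],1))
capture("top")
for l in landmark_of("tray_front","top")[:1]: print(l["conf"],atz(ray("top",l["pixel"]),37).round(1))
```

```text
12.15 [651.2  53.5  40.4] [-0.26  0.52  0.03  2.19  2.32  0.25 -1.05] [-0.5 -0.9 -0.7]
0.68 [660.5  52.6  37. ]
```

Emit:
step_arm:
  steps:
    - {"claw": 0, "x": -0.08, "y": 0, "z": 0.06, "ax": 0, "ay": 0, "az": 0}
    - {"claw": 0, "x": -0.12, "y": 0, "z": 0.09, "ax": 0, "ay": 0, "az": 0}

```text
time: 12.45
tcp_pos: [652.5, 53.3, 40.3]
ee_rot: [0.048, 0.949, -0.015, 0.31]
contact_force: [-0.9, -0.3, 0.1]
width: 0.3
```

Emit:
step_arm:
  steps:
    - {"claw": 0, "x": -0.08, "y": 0, "z": 0.06, "ax": 0, "ay": 0, "az": 0}
    - {"claw": 0, "x": -0.12, "y": 0, "z": 0.09, "ax": 0, "ay": 0, "az": 0}

```text
time: 12.65
tcp_pos: [653.1, 53.3, 39.9]
ee_rot: [0.048, 0.95, -0.015, 0.309]
contact_force: [-4.6, -0.2, 3.4]
width: 0.5
```

Emit:
step_arm:
  steps:
    - {"claw": 0, "x": -0.08, "y": 0, "z": 0.06, "ax": 0, "ay": 0, "az": 0}
    - {"claw": 0, "x": -0.12, "y": 0, "z": 0.09, "ax": 0, "ay": 0, "az": 0}

```text
time: 12.85
tcp_pos: [653.5, 53.2, 39.6]
ee_rot: [0.048, 0.95, -0.014, 0.309]
contact_force: [-9.5, 0.0, 7.2]
width: 0.8
```

Emit:
step_arm:
  steps:
    - {"claw": 0, "x": -0.12, "y": 0, "z": 0.09, "ax": 0, "ay": 0, "az": 0}
    - {"claw": 0, "x": -0.2, "y": 0, "z": 0.15, "ax": 0, "ay": 0, "az": 0}
    - {"claw": 0, "x": -0.2, "y": 0, "z": 0.15, "ax": 0, "ay": 0, "az": 0}

```text
time: 13.15
tcp_pos: [653.8, 53.4, 38.8]
ee_rot: [0.048, 0.95, -0.014, 0.307]
contact_force: [-16.0, 0.3, 11.7]
width: 0.4
```

Emit:
step_arm:
  steps:
    - {"claw": 0, "x": -0.08, "y": 0, "z": 0.06, "ax": 0, "ay": 0, "az": 0}
    - {"claw": 0, "x": -0.08, "y": 0, "z": 0.06, "ax": 0, "ay": 0, "az": 0}

```text
time: 13.35
tcp_pos: [653.9, 53.4, 38.7]
ee_rot: [0.048, 0.951, -0.014, 0.306]
contact_force: [-21.1, 1.1, 16.7]
width: 0.8
```

The stop is rigid: 21 N gives under 0.2 mm of travel, well above the 14 N lip. The tray is seated, so I'll back off.

Emit:
step_arm:
  steps:
    - {"claw": 0, "x": 0.4, "y": 0, "z": -0.3, "ax": 0, "ay": 0, "az": 0}
    - {"claw": 0, "x": 1.2, "y": 0, "z": -0.9, "ax": 0, "ay": 0, "az": 0}
    - {"claw": 0, "x": 3, "y": 0, "z": -2.2, "ax": 0, "ay": 0, "az": 0}
    - {"claw": 0, "x": 5, "y": 0, "z": -4, "ax": 0, "ay": 0, "az": 0}
    - {"claw": 0, "x": 6, "y": 0, "z": -7, "ax": 0, "ay": 0, "az": 0}
    - {"claw": 0, "x": 6, "y": 0, "z": -10, "ax": 0, "ay": 0, "az": 0}
    - {"claw": 0, "x": 6, "y": 0, "z": -11, "ax": 0, "ay": 0, "az": 0}
    - {"claw": 0, "x": 6, "y": 0, "z": -11, "ax": 0, "ay": 0, "az": 0}

```text
time: 14.15
tcp_pos: [546.2, 64.5, 95.2]
ee_rot: [0.048, 0.949, -0.014, 0.311]
contact_force: [0.1, 0.2, 0.4]
width: 0.2
```

Run:
```python
from h import *
s=robot.get_state();print(s["time"],np.round(s["tcp_pos"],1),np.round(s["joint_pos"],2),np.round(s["contact_force"],1))
a=capture("side"); b=capture("top"); c=calibration("wrist"); w=capture("wrist")
cv2.imwrite("pics/c2.png",np.vstack([np.hstack([cv2.resize(a[150:390,160:480],(400,300)),cv2.resize(b[110:350,190:510],(400,300))]),np.hstack([cv2.resize(w,(400,300)),np.zeros((300,400,3),np.uint8)])])[...,::-1])
for n in("top","wrist","side"):
    for th in("tray_front","paddle_pad"):
        for l in landmark_of(th,n)[:1]: print(n,th,l["conf"],atz(ray(n,l["pixel"],c if n=="wrist" else None),37 if th[0]=="t" else 50).round(1))
```

```text
14.15 [546.2  64.5  95.2] [-0.41  0.3   0.09  2.39  2.1   0.26 -0.91] [0.1 0.2 0.4]
top tray_front 0.95 [656.7  51.2  37. ]
top paddle_pad 0.64 [586.2 -58.3  50. ]
wrist paddle_pad 0.81 [582.2 -54.6  50. ]
side tray_front 0.67 [589.7 -69.   37. ]
side paddle_pad 0.87 [587.8 -58.4  50. ]
```

View pics/c2.png

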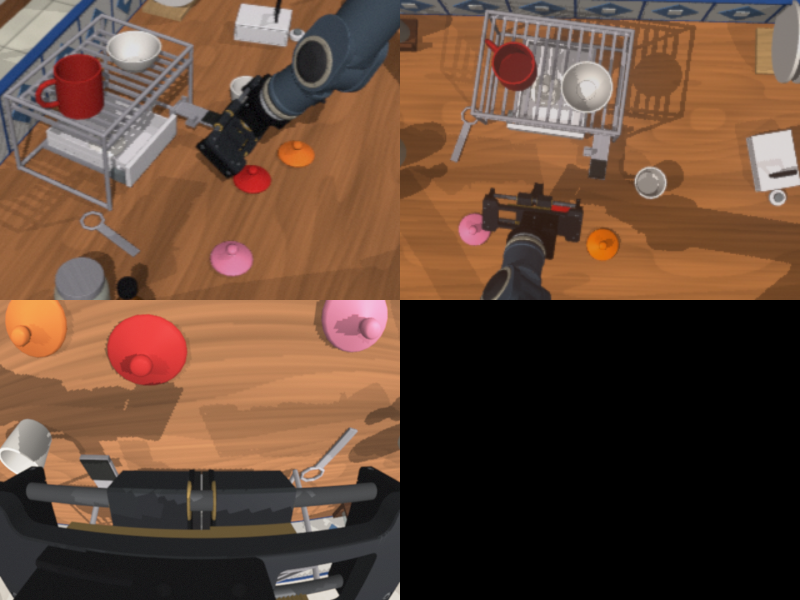

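Run:
```python
from h import *
capture("top")
for l in landmark_of("tray_front","top")[:1]: print(l["conf"],atz(ray("top",l["pixel"]),37).round(1))
for l in landmark_of("lid","top")[:4]: print(l["conf"],l["pixel"],atz(ray("top",l["pixel"]),15).round(1))
print(robot.job_done())
```

```text
0.97 [250.9, 293.6] [452.6 201.3  15. ]
0.62 [349.7, 302.3] [436.3 -67.   15. ]
0.55 [307.4, 184.6] [753.7  56.5  15. ]
0.53 [317.2, 284.4] [482.3  22.3  15. ]
the job is handed in; nothing more can be done
None
```

I pressed the paddle to its stop, let it up, and pushed the tray home, then handed the job in at about 14.5 s of the 51 s. No verdict is reported, so the result rests on the checks below.

- **Paddle:** I held it at its stop at about 25 N, and the tray's front moved in from about 565 to 605 mm. After I let go, the pad position read the same as before the press, but its height was not measured.
- **Tray:** The force peaked at about 7 N at the lip and then dropped. About 13 mm further on it met a rigid stop: 21 N gave less than 0.2 mm of travel. After I backed off, the front read 657 mm from the top camera, within the home range I estimated (650 to 664 mm).
- **Lid:** It was still seen inside the tray, at about (754, 57) mm. I had no measurement of its tilt.
- **Surroundings:** In the last pictures the mug, bowl, opener, cup and look-alike lids looked unmoved. The arm was clear, reading about 0.4 N.

**Checks that failed or disagreed:**
- The top camera read the tray front at 660.5 mm during the push and 656.7 mm afterwards, which is about the size of the measuring error.
- The final repeat look for the tray front found nothing.
- The side camera's last reading for it was a false hit at the paddle.
- The lip peak was slightly below the stated 8 to 14 N.

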